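Load the ribbon cassette through the tag printer's dust flaps

TASK

Load the ribbon cassette into the garment-tag printer: lower it foot first into the slot on top, key rib to the rear, pushing it through the two spring dust flaps that keep the lint out. Then press it gently on down against its lift spring, with closed fingertips and by feel, as far as the firm stop, so that the catch inside holds it down and both flaps close over it. Leave the tag bundle, the rubber stamp and the ink pad where they are.

Things in the scene. Friction and masses are not known exactly. Their poses are not given: they have to be found in the camera images.
- tag_printer: Off-white garment-tag printer, fixed on the counter, control panel in front (-x). Origin on the counter under the middle of its cassette slot; x to its rear, y to its left, z up. Housing x -98 to +60, y -70 to +70 mm (blue release key up to 15 mm out at the left), lid at z = 125 mm; a dark bezel round the slot (52 x 83 mm) rises to 129 mm. Turned at most 0.3 rad from the robot's axes.
- slot (a point): Middle of the slot's mouth, level with the top of the bezel, 129 mm above the counter; axes as the printer's. Clear opening 30.5 mm (x) by 65 mm (y), rim bevelled 3.5 mm all round. A notch in its rear (+x) edge, 11 mm wide, centred at y = +17 mm, takes the key rib; a yellow mark on the lid lies behind it. Under the flaps a straight well goes on with the same opening.
- lift (a point): Point in the well 50 mm below the mouth: here waits a sprung lift plate (0 to 12 mm lower, differing per start), so a cassette let down on it stands with its top 18 to 30 mm above the mouth. Pressing it down takes about 4 N at first, 10 N at the bottom; flaps and catch add some 2 to 10 N of drag. It pushes a cassette that is not caught up again, which then keeps the flaps open.
- seat (a point): Point in the well 25.5 mm below the mouth. A spring catch in the left wall snaps over the cassette's top edge when the top is here or up to 12 mm deeper; a hard stop follows some 2 mm below. The depth varies per start with the unseen height of the carriage, so the stop must be felt. Pressing with over 25 N damages it (limit: 30 N of contact between cassette and printer, walls and catch included).
- flap_front (a joint): Front one of two dust flaps that meet in the middle of the slot, each 18 x 63 mm, hinged along the slot's long sides 5.5 mm below the mouth. Angle in rad: 0 shut (level), grows as it swings down, at most 1.56. A weak spring shuts it (some 2 to 4 N each to push open). Swung down it reaches 24 mm below the mouth, so it shuts only over a cassette that is deeper.
- flap_rear (a joint): Rear dust flap, mirror image of the front one, cut out at its hinge where the key rib passes: 0 shut, grows as it swings down, at most 1.56 rad.
- cassette: Ribbon cassette, dark grey with a blue band, 28 x 62 x 80 mm (x, y, z), 0.10 to 0.20 kg, standing upright, foot bevelled 3 x 5 mm. Origin in the middle of its underside, z to its top. Yellow key rib on the rear (+x) face: at y = +17 mm, 6 mm wide, 2 mm proud, 5 to 46 mm above the underside; above it grip across the 28 mm. In the slot its axes lie along the printer's; starts within 0.45 rad.
- cassette_top (a point): Middle of the cassette's flat top, 80 mm above its underside; axes as the cassette's; a blue pad marks it and a yellow mark near the rear edge shows the key rib's side. To push it down into the slot, press here with shut fingers, turned so that they are at most 25 mm wide across the slot (x) and 50 mm along it (y).
- tag_bundle: Bundle of paper garment tags on a wire ring, 36 x 94 x 23 mm, lying loose on the counter in front of the printer; origin at the middle of its underside. To be left alone.
- rubber_stamp: Rubber stamp with a wooden base and black knob, 26 x 40 x 67 mm, standing loose on the counter; origin at the middle of its underside. To be left alone.
- ink_pad: Blue tin ink pad, 58 x 92 x 18 mm, lying loose on the counter to the left of the printer; origin at the middle of its underside. To be left alone.
Things that resemble listed ones, but are neither listed nor needed, are in the scene too. What is meant by the cassette is not red, and is the smaller of those in its own colour.

How it is judged:
On the way, in this order (a step that is already met when the one before it is completed fails the run):
1. the cassette's foot has been pushed through both flaps, more than 35 mm below the mouth (z of cassette in the frame of slot below -0.035 m and z of cassette_top in the frame of slot above 0 m and x of cassette in the frame of slot between -0.004 and 0.004 m and y of cassette in the frame of slot between -0.004 and 0.004 m and angle between cassette's own z axis and vertical below 0.08 rad), for 0.2 s.
2. the cassette has been pressed on until its top is more than 23.5 mm below the mouth (z of cassette_top in the frame of slot below -0.0235 m and x of cassette in the frame of slot between -0.004 and 0.004 m and y of cassette in the frame of slot between -0.004 and 0.004 m and angle between cassette's own z axis and vertical below 0.08 rad), for 0.1 s.
At the end, for the whole second after the job is handed in: The cassette stays down in the slot by itself, its top more than 23.5 mm below the mouth, upright within 0.08 rad and within 4 mm of the slot's middle, at rest; both flaps are shut within 0.1 rad; tag bundle, rubber stamp and ink pad are within 20 mm of where they were (all of step 2 and value of joint each of flap_front, flap_rear below 0.1 rad and linear speed of cassette below 0.01 m/s and distance of each of tag_bundle, rubber_stamp, ink_pad from where it was at the start of the episode below 0.02 m); the robot touches nothing.
It fails at once if cassette and printer press on each other with more than 30 N in all (contact force between cassette and tag_printer above 30 N).
It fails at once if the tag bundle, rubber stamp or ink pad is moved by more than 20 mm, or the stamp is knocked over (distance of any of tag_bundle, rubber_stamp, ink_pad from where it was at the start of the episode above 0.02 m or angle between rubber_stamp's own z axis and vertical above 0.5 rad).
It also fails if it takes over 58 s, if anything falls off the work surface, if the arm or the gripper's body presses on something with over 40 N, if the wrist force passes 120 N, or if a joint passes its speed limit or range.

ROBOT

A 6-joint arm with a two-finger parallel gripper is mounted at the origin on a cart in front of the work surface, level with it; the furniture and walls round the work are solid. World frame = base frame: x ahead of the robot, y to its left, z up, the work surface at z = 0. Lengths are in m, angles in rad, forces in N, time in s.
With the tool pointing down it reaches from about 0.35 to 0.775 m from the base axis. Payload 5.5 kg.
Tool frame: the origin (TCP) lies at the very end of the fingers, on their centre line; the grasp point (between the pads) lies env.hold_point_z behind it (env.hold_point_z is the distance from the TCP to the grasp point, in m); z points along the fingers, y is the line along which they close (so a half turn about z gives the same grasp; the last joint's range is limited). The gripper opens to 85 mm and grips with 20 to 120 N. Pads are 22 mm wide; open, the fingers measure 114 mm over their backs; the gripper's body (76 mm by 85 mm) begins 54 mm behind the grasp point. The pads swing forward as they close: fully open they stand 13 mm farther back than shut.
Start: joints at [1.181, 0.313, 0.046, 1.304, 0, 1.431], TCP at [0.142, 0.557, 0.231] pointing down, gripper open.
Joint ranges: [-2.76, 2.76], [-0.86, 1.69], [-1.03, 1.26], [-2.2, 2.34], [-1.47, 1.5], [-3.14, 3.14]. Speed limits (rad/s): [2.57, 2.57, 3.14, 3.14, 3.14, 3.14].

INTERFACE

Orientations are given as a unit quaternion [w, x, y, z].
In Python, from workcell import env gives the robot as it stands.
- The arm moves only by the tool carry_out, never from a script. Its argument "steps" is a list of rows, each a list of 3 entries, a list of its own where there are three numbers: the turn, a rotation vector about the tool's x, y, z in degrees, then the shift along the tool's x, y, z in cm, then the closure in counts, from 0 (fully open) to 255 (shut). A call has exactly 8 rows; each row is the pose to reach, as a shift and turn from the pose commanded when the call began, along the tool's axes at that moment; what a row does not reach only later rows make up. A row lasts 1/8 s, in which the tool goes at most 62.5 mm and 10.7 degrees, less where a joint would pass 70% of its speed; a pose out of reach is approached as far as the arm can. A call with a gripper value outside its range is refused whole. The fingers move at their own pace and stop on an object; "force" is the grip in N (left out, the last holds). Time passes only in rows, so rows that repeat a pose let the fingers close, or fill a call up. It gives the time, the measured TCP pose, the force, the opening and the grip force at its end, in the units of the state.
- env.get_state(): the state, without advancing time (a new reading comes with each control period).
- env.read_camera(name): name is "scene" or "top" or "wrist"; returns (picture, depth): 480x640x3 uint8, red, green, blue; 480x640 float32, m along the optical axis (not along the pixel's ray), 0 where there is no reading.
- env.get_calibration(name): a dict with "fx", "fy", "cx", "cy" (pixels), "D" ([k1, k2, p1, p2, k3] as OpenCV has them; the pictures are not rectified), "origin" and "orientation" of the camera in the world. Camera axes: x right, y up, looking along -z (the intrinsics and any distortion apply to the point x, -y, -z); pixel columns grow to the right and rows downward; lengths in m; the calibration is good to about 2 mm. A picture is of the moment at which its call begins: read the wrist's pose just before it. get_calibration takes no time and is no camera call; for the wrist camera it gives the pose at the moment of the call.
- env.hand_in(): hands the job in; it is judged then, once.
The state is a dict: "clock": time; "joint_pos": joint angles; "qvel": joint speeds; "tau": joint torques, N m; "tcp_pos": TCP position; "orientation": TCP orientation; "wrist_force": force on the tool from outside, world axes, zero at the start; "ft_torque": the same for the moment, N m; "finger_gap": finger opening in m; "grip_force": force on a finger pad.
Only numpy, scipy, OpenCV 4.12 (cv2) and the standard library are available. Lean on these libraries where they do the work, as an engineer would, in place of code of your own. Each camera call takes 0.05 s, during which the arm holds its last target. There are 200 camera calls.

## Working session

There is one attempt and no reset: what is moved stays moved. The work goes in short steps, Python scripts to look and compute and a tool call to move; the robot and the scene stay as the last step left them, time stands still between calls to the robot, and variables do not carry over. Pictures are saved under pics/ and viewed, at most 10 in all, crops included, and the job is handed in when it is done.

Besides the shell and the picture viewer there is one more tool, called after "Request:" as name(argument=value, ...), one argument or row to a line, values as JSON. carry_out: Moves the arm, as the interface text tells. Its arguments: {"type":"object","properties":{"steps":{"type":"array","items":{"type":"array"}},"force":{"type":"number"}},"required":["steps"]}

```bash
mkdir -p pics; cat > h.py <<'E'
import numpy as np, cv2
from scipy.spatial.transform import Rotation as R
from workcell import env
def q2R(q): return R.from_quat([q[1],q[2],q[3],q[0]]).as_matrix()
def cam(n):
    c=env.get_calibration(n); p,d=env.read_camera(n); return c,p,d
def rays(c,uv):
    K=np.array([[c['fx'],0,c['cx']],[0,c['fy'],c['cy']],[0,0,1.]])
    n=cv2.undistortPoints(np.array(uv,float).reshape(-1,1,2),K,np.array(c['D'],float)).reshape(-1,2)
    return np.c_[n[:,0],-n[:,1],-np.ones(len(n))]@q2R(c['orientation']).T
def onplane(c,uv,z):
    r=rays(c,uv); o=np.array(c['origin']); return o+r*((z-o[2])/r[:,2])[:,None]
def cloud(c,d,uv):
    uv=np.array(uv); dd=d[uv[:,1].astype(int),uv[:,0].astype(int)]
    return np.array(c['origin'])+rays(c,uv)*dd[:,None]
def save(n,p): cv2.imwrite('pics/'+n+'.png',p[:,:,::-1])
E
python3 - <<'E'
from h import *
for n in ['top','scene']:
    c,p,d=cam(n); save(n+'0',p); np.savez(n+'0.npz',p=p,d=d); print(n,c)
print(env.get_state(),env.hold_point_z)
E
```

```text
top {'fx': 470.13745068982985, 'fy': 470.13745068982985, 'cx': 317.6595280731513, 'cy': 240.9080944207619, 'D': array([-0.07788385,  0.        ,  0.        ,  0.        ,  0.        ]), 'origin': array([0.38143441, 0.17267951, 1.28146188]), 'orientation': array([ 0.70865604,  0.0297176 , -0.02385766, -0.70452416])}
scene {'fx': 447.0681354834305, 'fy': 447.0681354834305, 'cx': 314.09387423384567, 'cy': 236.01669301475704, 'D': array([-0.00907963,  0.        ,  0.        ,  0.        ,  0.        ]), 'origin': array([-0.16262355, -0.50972227,  0.89602699]), 'orientation': array([ 0.83870843,  0.40175057, -0.15922628, -0.3313784 ])}
{'clock': 0.1, 'joint_pos': array([1.18140780e+00, 3.13937374e-01, 4.51076398e-02, 1.30359047e+00,
       6.37060312e-06, 1.43121916e+00]), 'qvel': array([ 6.69216170e-04, -8.60876358e-04,  2.23455640e-03,  4.65850226e-06,
        1.03888370e-03, -1.44944503e-03]), 'tau': array([ 4.04489037e-03, -4.81725848e+01,  2.99243921e+01,  1.27438360e-02,
       -9.59817135e-05,  2.33035905e-06]), 'tcp_pos': array([0.14197699, 0.55673869, 0.23049732]), 'orientation': array([-2.15323225e-04,  1.24581111e-01,  9.92209095e-01, -7.82871963e-04]), 'wrist_force': array([ 0.34553014, -0.212446  , -0.28593873]), 'ft_torque': array([0.00506194, 0.00531151, 0.05238877]), 'grip_force': 0.0, 'finger_gap': 0.08533556575089869} 0.0187
```

View pics/top0.png

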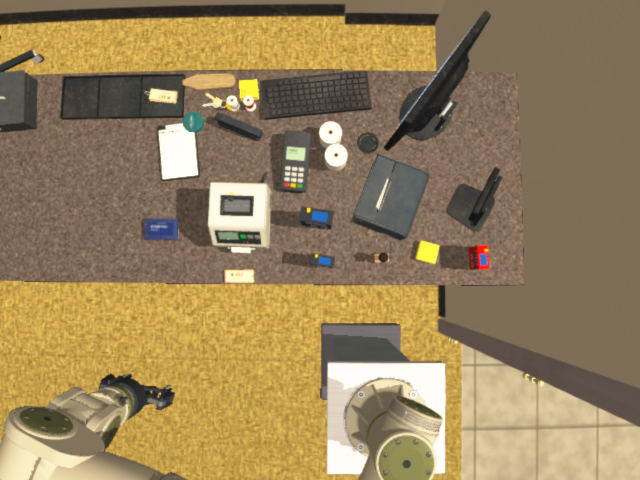

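View pics/scene0.png

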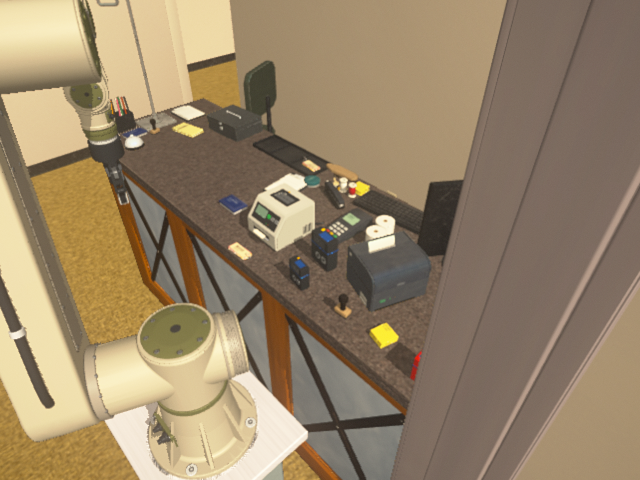

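Both views show the same lookalikes, listed here by top-view pixel:
- Small grey/blue block at (322,261)
- Larger grey/blue block at (318,217)
- Red block at (479,257)

The smaller dark grey one at (322,261) fits the description. The printer is at (240,215) with its slot at (237,205). The tag bundle is at (239,276), the ink pad at (161,229) and the stamp at (381,258).

```bash
python3 - <<'E'
from h import *
c=env.get_calibration('top'); f=np.load('top0.npz'); p,d=f['p'],f['d']
crop=cv2.resize(p[165:290,200:345],None,fx=5,fy=4.7,interpolation=cv2.INTER_CUBIC); crop=cv2.resize(p[165:285,195:345],(750,600),interpolation=cv2.INTER_CUBIC); save('crop1',crop)
v,u=np.mgrid[160:300,140:400]; uv=np.c_[u.ravel(),v.ravel()]
P=cloud(c,d,uv); hsv=cv2.cvtColor(p,cv2.COLOR_RGB2HSV)[uv[:,1],uv[:,0]]
def rect(m,name):
    (a,b),s,an=cv2.minAreaRect(P[m][:,:2].astype(np.float32)*1000); print(name,m.sum(),np.round((a,b)),np.round(s),round(an,1),'z',np.round(np.percentile(P[m][:,2],[5,50,95]),4))
x,y=uv.T
for n,(u0,v0,u1,v1),z0,z1 in [('small',(305,250,340,272),.06,.1),('big',(295,200,338,232),.07,.16),('printer',(200,175,280,255),.115,.14),('stamp',(368,248,395,268),.01,.1)]:
    rect((x>u0)&(x<u1)&(y>v0)&(y<v1)&(P[:,2]>z0)&(P[:,2]<z1),n)
s=(x>305)&(x<340)&(y>250)&(y<272)&(P[:,2]>.06)
for n,lo,hi in [('blue',100,130),('yel',20,35)]:
    m=s&(hsv[:,0]>=lo)&(hsv[:,0]<=hi)&(hsv[:,1]>120)&(hsv[:,2]>70); print(n,m.sum(),uv[m].mean(0),P[m].mean(0))
m=(x>200)&(x<280)&(y>180)&(y<220)&(hsv[:,2]<90)&(P[:,2]>.1)
rect(m,'bezel'); 
E
```

```text
small 268 [425. 172.] [62. 28.] 81.2 z [0.0749 0.0788 0.0826]
big 524 [535. 187.] [83. 38.] 81.8 z [0.0888 0.1049 0.1088]
printer 2459 [556. 385.] [142. 119.] 86.8 z [0.1183 0.1233 0.1282]
stamp 136 [434.  12.] [24. 40.] 4.0 z [0.0123 0.0575 0.0674]
blue 92 [324.25       260.29347826] [0.42262739 0.16592699 0.09209508]
yel 13 [316.15384615 255.46153846] [0.43532276 0.18655685 0.07923617]
bezel 245 [497. 287.] [316.  75.] 58.3 z [0.123  0.127  0.1302]
```

View pics/crop1.png

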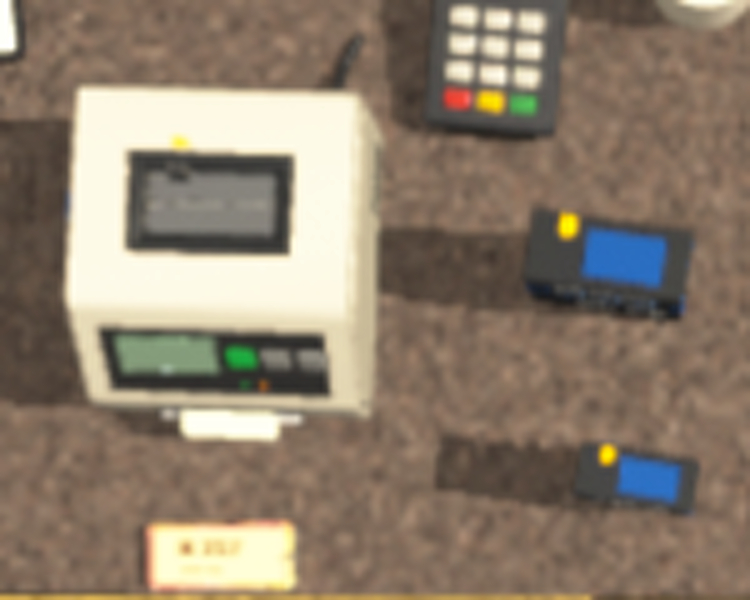

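The crop shows the small block at crop (640,478), with its yellow mark at its rear left. The larger block is at (610,262). The printer slot is at (210,200), with a yellow mark behind it at (180,142). The small block measures 62 x 28 mm with its top at z≈80 mm, so it is the cassette. I'll look at the slot with the wrist camera first, then go to the cassette.

```bash
cat >> h.py <<'E'
def go(pos,yaw,tilt0=True):
    """shift (cm, tool axes) and turn (deg) to tool-down pose, tool y at yaw deg"""
    s=env.get_state(); T=q2R(s['orientation']); a=np.radians(yaw)
    y=np.array([np.cos(a),np.sin(a),0]); z=np.array([0,0,-1.]); G=np.c_[np.cross(y,z),y,z]
    print('clock',s['clock'],'tcp',np.round(s['tcp_pos'],4),'turn',np.round(np.degrees(R.from_matrix(T.T@G).as_rotvec()),1),'shift cm',np.round(T.T@(np.array(pos)-s['tcp_pos'])*100,2))
E
python3 - <<'E'
from h import *
s=env.get_state();c=env.get_calibration('wrist');T=q2R(s['orientation'])
print(T.T@(c['origin']-s['tcp_pos']),T.T@q2R(c['orientation']),c['fx'])
go([.51,.385,.31],-3.2); go([.425,.172,.2],-8.8)
E
```

```text
[ 0.06925274 -0.00046809 -0.1424853 ] [[-5.14891405e-04  9.62660322e-01  2.70711727e-01]
 [ 9.99999342e-01  2.18255684e-04  1.12586545e-03]
 [ 1.02474162e-03  2.70712128e-01 -9.62659802e-01]] 396.2081126096734
clock 0.1 tcp [0.142  0.5567 0.2305] turn [-0.1  0.1 78.9] shift cm [-39.9   -7.56  -7.95]
clock 0.1 tcp [0.142  0.5567 0.2305] turn [-0.1  0.1 84.5] shift cm [-36.94 -30.28   3.09]
```

Request:
carry_out(
  steps=[
    [[0, 0, 10], [-5.4, -0.6, -1], 0],
    [[0, 0, 20], [-10.8, -1.2, -2], 0],
    [[0, 0, 30], [-16.2, -1.8, -4], 0],
    [[0, 0, 40], [-21.6, -2.4, -6], 0],
    [[0, 0, 50], [-27, -3, -8], 0],
    [[0, 0, 60], [-32.4, -3.5, -8], 0],
    [[0, 0, 70], [-38, -4.1, -8], 0],
    [[0, 0, 79], [-43.3, -4.6, -8], 0],
  ],
)

```text
clock: 1.1
tcp_pos: [0.5519, 0.4046, 0.3108]
orientation: [-0.0, 0.729, 0.684, -0.0]
wrist_force: [0.8, -0.1, 0.4]
finger_gap: 0.0855
grip_force: 0.0
```

Request:
carry_out(
  steps=[
    [[0, 0, 0], [0, 0, 0], 60],
    [[0, 0, 0], [0, 0, 0], 60],
    [[0, 0, 0], [0, 0, 0], 60],
    [[0, 0, 0], [0, 0, 0], 60],
    [[0, 0, 0], [0, 0, 0], 60],
    [[0, 0, 0], [0, 0, 0], 60],
    [[0, 0, 0], [0, 0, 0], 60],
    [[0, 0, 0], [0, 0, 0], 60],
  ],
)

```text
clock: 2.1
tcp_pos: [0.5503, 0.4055, 0.3113]
orientation: [-0.0, 0.727, 0.686, 0.0]
wrist_force: [0.1, -1.1, -0.0]
finger_gap: 0.0653
grip_force: 0.0
```

```bash
python3 - <<'E'
from h import *
c,p,d=cam('wrist'); save('w1',p); np.savez('w1.npz',p=p,d=d,o=c['origin'],q=c['orientation'])
s=env.get_state();print(s['tcp_pos'],s['finger_gap'],c['D'],c['fx'],c['cx'],c['cy'])
go([.425,.172,.2],-8.8)
E
```

```text
[0.55039928 0.40551393 0.31127861] 0.06517697242767799 [0.01639904 0.         0.         0.         0.        ] 396.2081126096734 319.64334007586035 235.91203617297703
clock 2.15 tcp [0.5504 0.4055 0.3113] turn [-0.  -0.   5.5] shift cm [-24.04 -11.17  11.13]
```

View pics/w1.png

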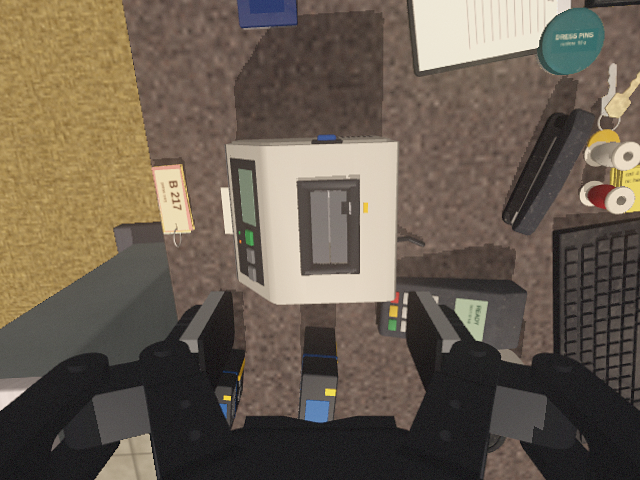

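The wrist view shows the bezel spanning pixels (299–360, 179–274), the inner slot with its notch at (347,208), and the yellow mark at (365,208). Next I measure the slot and move over the cassette.

```bash
python3 - <<'E'
from h import *
f=np.load('w1.npz'); c=env.get_calibration('wrist'); c['origin'],c['orientation']=f['o'],f['q']; p=f['p']
g=p.max(2).astype(int)
m=np.zeros((480,640),np.uint8); m[165:290,285:375]=(g[165:290,285:375]<140)*255
m=cv2.morphologyEx(m,cv2.MORPH_CLOSE,np.ones((9,9)))
k=max(cv2.findContours(m,cv2.RETR_EXTERNAL,cv2.CHAIN_APPROX_NONE)[0],key=cv2.contourArea)[:,0]
P=onplane(c,k,.129); r=cv2.minAreaRect((P[:,:2]*1000).astype(np.float32)); print('bezel',r)
hsv=cv2.cvtColor(p,cv2.COLOR_RGB2HSV)
y=((hsv[:,:,0]>18)&(hsv[:,:,0]<35)&(hsv[:,:,1]>120)); v,u=np.nonzero(y[195:225,355:375]); print('ymark',onplane(c,[[u.mean()+355,v.mean()+195]],.125))
# housing lid
m2=np.zeros((480,640),np.uint8); m2[165:290,270:400]=255
d=f['d']; vv,uu=np.mgrid[120:310,240:410]; uv=np.c_[uu.ravel(),vv.ravel()]; Q=cloud(c,d,uv)
s=(Q[:,2]>.12)&(Q[:,2]<.135); print('lid',cv2.minAreaRect((Q[s][:,:2]*1000).astype(np.float32)),np.median(Q[s][:,2]))
E
```

```text
bezel ((556.1417236328125, 388.4018859863281), (83.52356719970703, 51.35728454589844), 88.2302017211914)
ymark [[0.58778687 0.40381637 0.125     ]]
lid ((557.7315673828125, 388.0128479003906), (140.3773956298828, 113.62547302246094), 88.42478942871094) 0.12481181867583052
```

Request:
carry_out(
  steps=[
    [[0, 0, 1], [-4, -2, 0], 60],
    [[0, 0, 2], [-8, -4, 1], 60],
    [[0, 0, 3], [-12, -6, 3], 60],
    [[0, 0, 4], [-16, -8, 5], 60],
    [[0, 0, 5], [-20, -10, 8], 60],
    [[0, 0, 5.5], [-24, -11.2, 11], 60],
    [[0, 0, 5.5], [-24, -11.2, 11], 60],
    [[0, 0, 5.5], [-24, -11.2, 11], 60],
  ],
)

```text
clock: 3.15
tcp_pos: [0.4256, 0.1726, 0.2022]
orientation: [0.0, 0.76, 0.65, 0.001]
wrist_force: [0.6, 0.5, 0.1]
finger_gap: 0.0654
grip_force: 0.0
```

```bash
python3 - <<'E'
from h import *
c,p,d=cam('wrist'); save('w2',p); np.savez('w2.npz',p=p,d=d,o=c['origin'],q=c['orientation'])
v,u=np.mgrid[0:480,0:640]; uv=np.c_[u.ravel(),v.ravel()]; Q=cloud(c,d,uv)
s=(Q[:,2]>.07)&(Q[:,2]<.09)&(abs(Q[:,0]-.425)<.05)&(abs(Q[:,1]-.172)<.06)
print('cassette',cv2.minAreaRect((Q[s][:,:2]*1000).astype(np.float32)),np.median(Q[s][:,2]),s.sum())
h=cv2.cvtColor(p,cv2.COLOR_RGB2HSV).reshape(-1,3)
for lo,hi in((100,130),(18,35)):
    m=s&(h[:,0]>=lo)&(h[:,0]<=hi)&(h[:,1]>120)
    print(lo,m.sum(),cv2.minAreaRect((onplane(c,uv[m],.08)[:,:2]*1000).astype(np.float32)))
go([.425,.172,.052],-8.8)
E
```

```text
cassette ((422.8345031738281, 174.7462158203125), (61.76554489135742, 28.517004013061523), 80.99581909179688) 0.07991897131804943 3571
100 1054 ((421.8764953613281, 168.2747802734375), (29.47255516052246, 17.827138900756836), 81.10325622558594)
18 119 ((434.7893981933594, 189.2198944091797), (6.1821675300598145, 8.159865379333496), 81.10655212402344)
clock 3.2 tcp [0.4262 0.1731 0.2025] turn [ 0.2 -0.1 -0. ] shift cm [-0.14 -0.15 15.05]
```

View pics/w2.png

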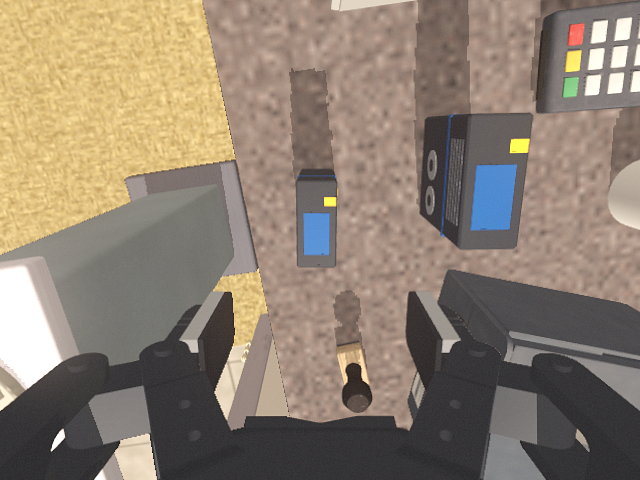

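The wrist view shows the cassette at (316,222), upright and clear of its neighbours, with the larger one at (490,190) and the stamp at (353,375). The measurements are: cassette centre (422.8,174.7) mm with yaw −9.0°, and slot centre (556.1,388.4) mm with yaw −1.7°. I'll descend and grip.

Request:
carry_out(
  steps=[
    [[0, 0, 0], [0.1, -0.35, 2.5], 60],
    [[0, 0, 0], [0.1, -0.35, 6], 60],
    [[0, 0, 0], [0.1, -0.35, 9.5], 60],
    [[0, 0, 0], [0.1, -0.35, 12], 60],
    [[0, 0, 0], [0.1, -0.35, 14], 60],
    [[0, 0, 0], [0.1, -0.35, 15], 60],
    [[0, 0, 0], [0.1, -0.35, 15], 60],
    [[0, 0, 0], [0.1, -0.35, 15], 60],
  ],
  force=50,
)

```text
clock: 4.2
tcp_pos: [0.4224, 0.1744, 0.0522]
orientation: [0.0, 0.759, 0.651, 0.001]
wrist_force: [0.0, 0.5, 0.0]
finger_gap: 0.0652
grip_force: 0.0
```

Request:
carry_out(
  steps=[
    [[0, 0, 0], [0, 0, 0], 200],
    [[0, 0, 0], [0, 0, 0], 200],
    [[0, 0, 0], [0, 0, 0], 200],
    [[0, 0, 0], [0, 0, 0], 200],
    [[0, 0, 0], [0, 0, 0], 255],
    [[0, 0, 0], [0, 0, 0], 255],
    [[0, 0, 0], [0, 0, 0], 255],
    [[0, 0, 0], [0, 0, 0], 255],
  ],
  force=50,
)

```text
clock: 5.2
tcp_pos: [0.4223, 0.1741, 0.0519]
orientation: [0.0, 0.759, 0.651, 0.001]
wrist_force: [1.0, -0.6, 6.4]
finger_gap: 0.0274
grip_force: 49.9
```

Request:
carry_out(
  steps=[
    [[0, 0, 0], [0, 0, -1], 255],
    [[0, 0, 0], [0, 0, -4], 255],
    [[0, 0, 0], [0, 0, -8], 255],
    [[0, 0, 0], [0, 0, -12], 255],
    [[0, 0, 0], [0, 0, -15], 255],
    [[0, 0, 0], [0, 0, -17], 255],
    [[0, 0, 0], [0, 0, -17], 255],
    [[0, 0, 0], [0, 0, -17], 255],
  ],
)

```text
clock: 6.2
tcp_pos: [0.4205, 0.1739, 0.2203]
orientation: [-0.001, 0.759, 0.651, -0.001]
wrist_force: [0.3, -0.4, -0.4]
finger_gap: 0.0272
grip_force: 49.4
```

Request:
carry_out(
  steps=[
    [[0, 0, -1], [3, 1.2, 0], 255],
    [[0, 0, -2], [7, 3, 0], 255],
    [[0, 0, -3], [11.5, 4.9, 0], 255],
    [[0, 0, -4.5], [16, 6.8, 0], 255],
    [[0, 0, -6], [20, 8.5, 0], 255],
    [[0, 0, -7.3], [22.5, 9.6, 0], 255],
    [[0, 0, -7.3], [23.2, 9.9, 0], 255],
    [[0, 0, -7.3], [23.2, 9.9, 0], 255],
  ],
)

```text
clock: 7.2
tcp_pos: [0.5541, 0.3877, 0.2197]
orientation: [-0.0, 0.716, 0.698, -0.001]
wrist_force: [0.2, 0.1, -0.7]
finger_gap: 0.0272
grip_force: 49.4
```

```bash
python3 - <<'E'
from h import *
go([.5561,.3884,.2],-1.7)
s=env.get_state(); print(s['wrist_force'],s['finger_gap'],s['grip_force'])
c,p,d=cam('wrist'); save('w3',p); np.savez('w3.npz',p=p,d=d,o=c['origin'],q=c['orientation'])
E
```

```text
clock 7.2 tcp [0.5541 0.3877 0.2197] turn [-0.1  0.1  0.2] shift cm [0.08 0.21 1.97]
[ 0.15781048  0.06454479 -0.68146175] 0.02719941506536858 49.429423213005066
```

View pics/w3.png

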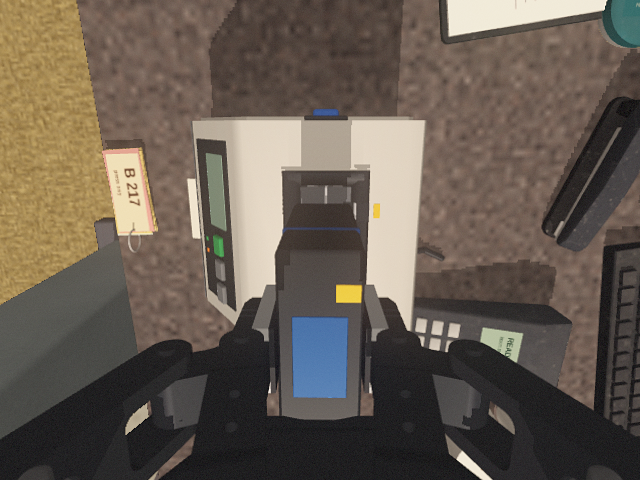

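The wrist view shows the cassette held straight, with its yellow mark at (348,294) and its pad at (320,357). The bezel's left part is visible behind it at (283–369, 170). I'll measure both in this one view.

```bash
python3 - <<'E'
from h import *
f=np.load('w3.npz'); c=env.get_calibration('wrist'); c['origin'],c['orientation']=f['o'],f['q']; p=f['p'];d=f['d']
zt=env.get_state()['tcp_pos'][2]+.028
h=cv2.cvtColor(p,cv2.COLOR_RGB2HSV)
m=np.zeros((480,640),bool); m[300:410,280:360]=1
m&=(h[...,0]>=100)&(h[...,0]<=130)&(h[...,1]>120); v,u=np.nonzero(m); uv=np.c_[u,v]
r=cv2.minAreaRect((onplane(c,uv,zt)[:,:2]*1000).astype(np.float32)); print('pad',r,'depth z',np.median(cloud(c,d,uv)[:,2]))
a=np.radians((r[2] if r[1][0]>r[1][1] else r[2]+90)-90); print('yaw',np.degrees(a)); print('cassette ctr',np.array(r[0])+6.54*np.array([-np.sin(a),np.cos(a)]))
g=p.max(2).astype(float)
L=[];Rr=[]
for v in range(178,200,2):
    row=g[v]; k=np.diff(row); l=270+np.argmin(k[270:300]); q=355+np.argmax(k[355:380]); L.append((l+.5,v)); Rr.append((q+.5,v))
A=onplane(c,L,.129)*1000;B=onplane(c,Rr,.129)*1000
print('bezel front/rear x',np.median(A[:,0]),np.median(B[:,0]),'at y',A[:,1].mean(), 'mid',(np.median(A[:,0])+np.median(B[:,0]))/2)
k=np.diff(g[155:185,290:355].mean(1)); v=155.5+np.argmin(k)
print('bezel left edge y',v,onplane(c,[[325,v]],.129)*1000, k.round())
E
```

```text
pad ((553.1625366210938, 382.5321044921875), (29.673673629760742, 17.798254013061523), 88.25371551513672) depth z 0.24807435548139464
yaw -1.7462844848632812
cassette ctr [553.36183459 389.06906711]
bezel front/rear x 531.4547333387163 583.2642036584316 at y 420.06078395563014 mid 557.359468498574
bezel left edge y 170.5 [[557.27414247 429.66718988 129.        ]] [  0.  -0.   0.   0.  -0.  -0.  -0.  -0.  -0.   0.  -5.  -4.   2.   2.
 -43. -62.  -3.   6.   1.  -1.  -0.   1.   0.  -0.  -2.  -2.  -2.  -2.
  -3.]
```

Request:
carry_out(
  steps=[
    [[0, 0, 0], [-0.08, 0.29, 0], 255],
    [[0, 0, 0], [-0.08, 0.29, 1], 255],
    [[0, 0, 0], [-0.08, 0.29, 2], 255],
    [[0, 0, 0], [-0.08, 0.29, 3], 255],
    [[0, 0, 0], [-0.08, 0.29, 3.5], 255],
    [[0, 0, 0], [-0.08, 0.29, 3.5], 255],
    [[0, 0, 0], [-0.08, 0.29, 3.5], 255],
    [[0, 0, 0], [-0.08, 0.29, 3.5], 255],
  ],
)

```text
clock: 8.25
tcp_pos: [0.5579, 0.3874, 0.1868]
orientation: [0.0, 0.716, 0.698, 0.0]
wrist_force: [-0.7, -0.7, -2.0]
finger_gap: 0.027
grip_force: 49.5
```

```bash
python3 - <<'E'
from h import *
go([.5561,.3884,.2],-1.7); print(env.get_state()['wrist_force'])
for n in ['scene','wrist']:
    c,p,d=cam(n); 
    if n=='scene': a=cv2.resize(p[170:260,230:350],(400,300),interpolation=cv2.INTER_CUBIC)
    else: b=cv2.resize(p[100:400,120:520],(400,300))
save('s4',np.hstack([a,b]))
E
```

```text
clock 8.25 tcp [0.5579 0.3874 0.1868] turn [ 0.  -0.   0.2] shift cm [ 0.1  -0.18 -1.32]
[-0.72731762 -0.70920313 -1.98676285]
```

View pics/s4.png

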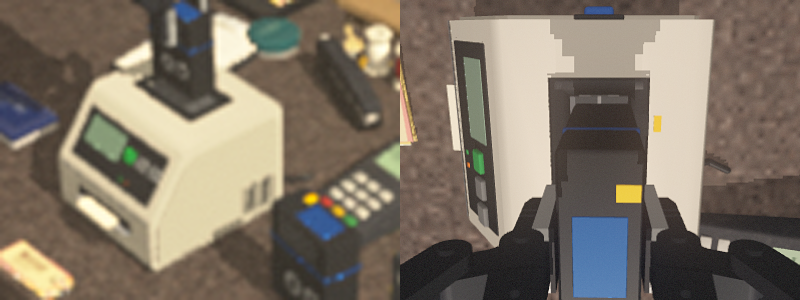

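The left half shows the cassette standing over the bezel. The right half (wrist crop) shows the bezel at (550–648, 80) with the cassette within its width at (555–645, 150). I start the insertion gently.

Request:
carry_out(
  steps=[
    [[0, 0, 0], [-0.05, -0.07, 0.3], 255],
    [[0, 0, 0], [-0.05, -0.07, 0.5], 255],
    [[0, 0, 0], [-0.05, -0.07, 0.7], 255],
    [[0, 0, 0], [-0.05, -0.07, 0.8], 255],
    [[0, 0, 0], [-0.05, -0.07, 0.9], 255],
    [[0, 0, 0], [-0.05, -0.07, 1.0], 255],
    [[0, 0, 0], [-0.05, -0.07, 1.0], 255],
    [[0, 0, 0], [-0.05, -0.07, 1.0], 255],
  ],
)

```text
clock: 9.35
tcp_pos: [0.5569, 0.3867, 0.1764]
orientation: [-0.0, 0.716, 0.698, 0.0]
wrist_force: [0.2, 0.3, -1.4]
finger_gap: 0.0271
grip_force: 49.6
```

Request:
carry_out(
  steps=[
    [[0, 0, 0], [0, 0, 0.2], 255],
    [[0, 0, 0], [0, 0, 0.4], 255],
    [[0, 0, 0], [0, 0, 0.6], 255],
    [[0, 0, 0], [0, 0, 0.8], 255],
    [[0, 0, 0], [0, 0, 0.9], 255],
    [[0, 0, 0], [0, 0, 1.0], 255],
    [[0, 0, 0], [0, 0, 1.0], 255],
    [[0, 0, 0], [0, 0, 1.0], 255],
  ],
)

```text
clock: 10.35
tcp_pos: [0.5567, 0.3867, 0.166]
orientation: [-0.0, 0.716, 0.698, -0.0]
wrist_force: [0.0, 0.8, 0.2]
finger_gap: 0.0272
grip_force: 49.7
```

Request:
carry_out(
  steps=[
    [[0, 0, 0], [0, 0, 0.2], 255],
    [[0, 0, 0], [0, 0, 0.5], 255],
    [[0, 0, 0], [0, 0, 0.8], 255],
    [[0, 0, 0], [0, 0, 1.0], 255],
    [[0, 0, 0], [0, 0, 1.2], 255],
    [[0, 0, 0], [0, 0, 1.4], 255],
    [[0, 0, 0], [0, 0, 1.5], 255],
    [[0, 0, 0], [0, 0, 1.5], 255],
  ],
)

```text
clock: 11.35
tcp_pos: [0.557, 0.3864, 0.1513]
orientation: [0.0, 0.716, 0.698, -0.0]
wrist_force: [0.4, -1.6, 1.4]
finger_gap: 0.027
grip_force: 49.8
```

Request:
carry_out(
  steps=[
    [[0, 0, 0], [0, 0, 0.2], 255],
    [[0, 0, 0], [0, 0, 0.5], 255],
    [[0, 0, 0], [0, 0, 0.8], 255],
    [[0, 0, 0], [0, 0, 1.0], 255],
    [[0, 0, 0], [0, 0, 1.2], 255],
    [[0, 0, 0], [0, 0, 1.4], 255],
    [[0, 0, 0], [0, 0, 1.5], 255],
    [[0, 0, 0], [0, 0, 1.5], 255],
  ],
)

```text
clock: 12.35
tcp_pos: [0.5569, 0.3867, 0.1361]
orientation: [-0.0, 0.716, 0.698, -0.0]
wrist_force: [0.1, -2.5, -0.9]
finger_gap: 0.0271
grip_force: 49.5
```

Request:
carry_out(
  steps=[
    [[0, 0, 0], [0, 0, 0.2], 255],
    [[0, 0, 0], [0, 0, 0.35], 255],
    [[0, 0, 0], [0, 0, 0.35], 255],
    [[0, 0, 0], [0, 0, 0.35], 140],
    [[0, 0, 0], [0, 0, 0.35], 100],
    [[0, 0, 0], [0, 0, 0.35], 80],
    [[0, 0, 0], [0, 0, 0.35], 60],
    [[0, 0, 0], [0, 0, 0.35], 60],
  ],
)

```text
clock: 13.35
tcp_pos: [0.5569, 0.3867, 0.1329]
orientation: [-0.0, 0.716, 0.698, 0.0]
wrist_force: [0.2, 0.4, 0.9]
finger_gap: 0.0652
grip_force: 0.0
```

Request:
carry_out(
  steps=[
    [[0, 0, 0], [0, 0, -1], 60],
    [[0, 0, 0], [0, 0, -3], 60],
    [[0, 0, 0], [0, 0, -6], 60],
    [[0, 0, 0], [0, 0, -9], 60],
    [[0, 0, 0], [0, 0, -11], 60],
    [[0, 0, 0], [0, 0, -12], 60],
    [[0, 0, 0], [0, 0, -12], 60],
    [[0, 0, 0], [0, 0, -12], 60],
  ],
)

```text
clock: 14.35
tcp_pos: [0.5566, 0.3865, 0.2518]
orientation: [-0.0, 0.716, 0.698, -0.001]
wrist_force: [-0.1, 0.6, 0.2]
finger_gap: 0.0652
grip_force: 0.0
```

```bash
python3 - <<'E'
from h import *
c,p,d=cam('wrist'); save('w5',p)
v,u=np.mgrid[0:480,0:640]; uv=np.c_[u.ravel(),v.ravel()]; Q=cloud(c,d,uv)
h=cv2.cvtColor(p,cv2.COLOR_RGB2HSV).reshape(-1,3)
m=(h[:,0]>=100)&(h[:,0]<=130)&(h[:,1]>120)&(abs(Q[:,0]-.556)<.03)&(abs(Q[:,1]-.382)<.03)&(Q[:,2]>.1)
zt=np.median(Q[m][:,2]); print('top z',zt); r=cv2.minAreaRect((onplane(c,uv[m],zt)[:,:2]*1000).astype(np.float32)); print(r)
s=env.get_state(); print(s['wrist_force'],s['finger_gap'])
go([.5561,.3884,.18],88.3)
E
```

```text
top z 0.16077183810877116
((517.4927978515625, 302.03497314453125), (208.20130920410156, 27.6083984375), 63.90148162841797)
[0.06953729 1.01344122 0.37543582] 0.06547940593100944
clock 14.4 tcp [0.5565 0.3865 0.2515] turn [ -0.1  -0.  -89.8] shift cm [ 0.2  -0.03  7.15]
```

View pics/w5.png

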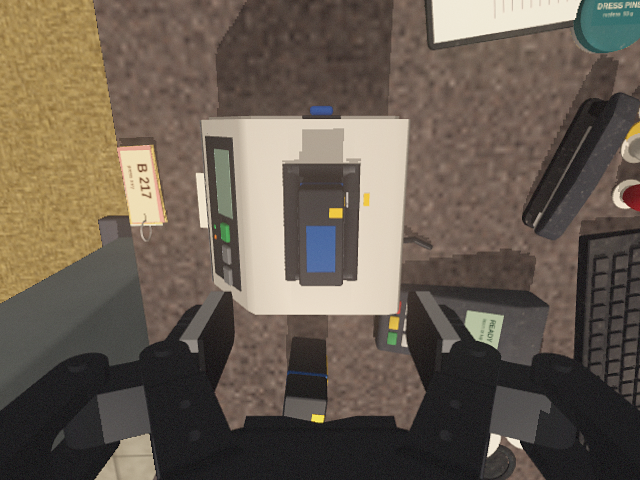

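The view shows the cassette standing in the slot at (321,232), with its top about 30 mm above the mouth. I close the fingers and turn 90°.

Request:
carry_out(
  steps=[
    [[0, 0, -10], [0.15, 0, 0], 255],
    [[0, 0, -20], [0.15, 0, 0], 255],
    [[0, 0, -30], [0.15, 0, 0], 255],
    [[0, 0, -40], [0.15, 0, 0], 255],
    [[0, 0, -50], [0.15, 0, 0], 255],
    [[0, 0, -60], [0.15, 0, 0], 255],
    [[0, 0, -70], [0.15, 0, 0], 255],
    [[0, 0, -80], [0.15, 0, 0], 255],
  ],
)

```text
clock: 15.4
tcp_pos: [0.5565, 0.388, 0.2516]
orientation: [-0.001, 0.097, 0.995, -0.001]
wrist_force: [-0.1, 0.3, 0.3]
finger_gap: -0.0001
grip_force: 0.0
```

Request:
carry_out(
  steps=[
    [[0, 0, -9.8], [0, 0, 0], 255],
    [[0, 0, -9.8], [0, 0, 3], 255],
    [[0, 0, -9.8], [0, 0, 5.5], 255],
    [[0, 0, -9.8], [0, 0, 7.5], 255],
    [[0, 0, -9.8], [0, 0, 8], 255],
    [[0, 0, -9.8], [0, 0, 8], 255],
    [[0, 0, -9.8], [0, 0, 8], 255],
    [[0, 0, -9.8], [0, 0, 8], 255],
  ],
)

```text
clock: 16.4
tcp_pos: [0.5574, 0.3885, 0.1739]
orientation: [0.001, 0.015, 1.0, 0.0]
wrist_force: [0.8, -0.5, -0.4]
finger_gap: 0.0
grip_force: 0.0
```

```bash
python3 - <<'E'
from h import *
go([.5568,.388,.161],88.3); s=env.get_state(); print(s['wrist_force'],s['finger_gap'])
E
```

```text
clock 16.4 tcp [0.5574 0.3885 0.1739] turn [ 0.1  0.1 -0. ] shift cm [ 0.06 -0.05  1.29]
[ 0.82696544 -0.51502879 -0.40132594] 1.495989937397559e-06
```

Request:
carry_out(
  steps=[
    [[0, 0, 0], [0.06, -0.05, 0.4], 255],
    [[0, 0, 0], [0.06, -0.05, 0.8], 255],
    [[0, 0, 0], [0.06, -0.05, 1.1], 255],
    [[0, 0, 0], [0.06, -0.05, 1.3], 255],
    [[0, 0, 0], [0.06, -0.05, 1.5], 255],
    [[0, 0, 0], [0.06, -0.05, 1.7], 255],
    [[0, 0, 0], [0.06, -0.05, 1.9], 255],
    [[0, 0, 0], [0.06, -0.05, 2.0], 255],
  ],
)

```text
clock: 17.4
tcp_pos: [0.5565, 0.3877, 0.1534]
orientation: [0.0, 0.015, 1.0, 0.0]
wrist_force: [-1.0, -1.5, 5.4]
finger_gap: 0.0001
grip_force: 2.9
```

Request:
carry_out(
  steps=[
    [[0, 0, 0], [0, 0, 0.2], 255],
    [[0, 0, 0], [0, 0, 0.4], 255],
    [[0, 0, 0], [0, 0, 0.6], 255],
    [[0, 0, 0], [0, 0, 0.8], 255],
    [[0, 0, 0], [0, 0, 1.0], 255],
    [[0, 0, 0], [0, 0, 1.2], 255],
    [[0, 0, 0], [0, 0, 1.4], 255],
    [[0, 0, 0], [0, 0, 1.5], 255],
  ],
)

```text
clock: 18.4
tcp_pos: [0.5566, 0.3877, 0.1388]
orientation: [0.001, 0.015, 1.0, 0.0]
wrist_force: [-0.9, -0.9, 6.7]
finger_gap: -0.0002
grip_force: 3.5
```

Request:
carry_out(
  steps=[
    [[0, 0, 0], [0, 0, 0.2], 255],
    [[0, 0, 0], [0, 0, 0.4], 255],
    [[0, 0, 0], [0, 0, 0.6], 255],
    [[0, 0, 0], [0, 0, 0.8], 255],
    [[0, 0, 0], [0, 0, 1.0], 255],
    [[0, 0, 0], [0, 0, 1.2], 255],
    [[0, 0, 0], [0, 0, 1.4], 255],
    [[0, 0, 0], [0, 0, 1.5], 255],
  ],
)

```text
clock: 19.4
tcp_pos: [0.5567, 0.3877, 0.1242]
orientation: [0.001, 0.015, 1.0, 0.0]
wrist_force: [-1.3, -1.4, 8.2]
finger_gap: -0.0001
grip_force: 4.2
```

Now to about z = 0.108, then small steps.

Request:
carry_out(
  steps=[
    [[0, 0, 0], [0, 0, 0.2], 255],
    [[0, 0, 0], [0, 0, 0.4], 255],
    [[0, 0, 0], [0, 0, 0.6], 255],
    [[0, 0, 0], [0, 0, 0.8], 255],
    [[0, 0, 0], [0, 0, 1.0], 255],
    [[0, 0, 0], [0, 0, 1.2], 255],
    [[0, 0, 0], [0, 0, 1.4], 255],
    [[0, 0, 0], [0, 0, 1.5], 255],
  ],
)

```text
clock: 20.4
tcp_pos: [0.5569, 0.3877, 0.1095]
orientation: [0.001, 0.015, 1.0, 0.0]
wrist_force: [-2.1, -3.2, 10.5]
finger_gap: 0.0001
grip_force: 4.9
```

Request:
carry_out(
  steps=[
    [[0, 0, 0], [0, 0, 0.1], 255],
    [[0, 0, 0], [0, 0, 0.15], 255],
    [[0, 0, 0], [0, 0, 0.2], 255],
    [[0, 0, 0], [0, 0, 0.25], 255],
    [[0, 0, 0], [0, 0, 0.3], 255],
    [[0, 0, 0], [0, 0, 0.35], 255],
    [[0, 0, 0], [0, 0, 0.4], 255],
    [[0, 0, 0], [0, 0, 0.4], 255],
  ],
)

```text
clock: 21.4
tcp_pos: [0.557, 0.3878, 0.1059]
orientation: [0.001, 0.015, 1.0, 0.0]
wrist_force: [-2.1, -2.3, 10.3]
finger_gap: 0.0002
grip_force: 5.3
```

Request:
carry_out(
  steps=[
    [[0, 0, 0], [0, 0, 0.05], 255],
    [[0, 0, 0], [0, 0, 0.1], 255],
    [[0, 0, 0], [0, 0, 0.12], 255],
    [[0, 0, 0], [0, 0, 0.15], 255],
    [[0, 0, 0], [0, 0, 0.17], 255],
    [[0, 0, 0], [0, 0, 0.2], 255],
    [[0, 0, 0], [0, 0, 0.2], 255],
    [[0, 0, 0], [0, 0, 0.2], 255],
  ],
)

```text
clock: 22.4
tcp_pos: [0.557, 0.3878, 0.1038]
orientation: [0.001, 0.015, 1.0, 0.0]
wrist_force: [-1.2, -2.1, 10.7]
finger_gap: -0.0002
grip_force: 5.3
```

Request:
carry_out(
  steps=[
    [[0, 0, 0], [0, 0, 0.02], 255],
    [[0, 0, 0], [0, 0, 0.04], 255],
    [[0, 0, 0], [0, 0, 0.06], 255],
    [[0, 0, 0], [0, 0, 0.08], 255],
    [[0, 0, 0], [0, 0, 0.1], 255],
    [[0, 0, 0], [0, 0, 0.12], 255],
    [[0, 0, 0], [0, 0, 0.12], 255],
    [[0, 0, 0], [0, 0, 0.12], 255],
  ],
)

```text
clock: 23.4
tcp_pos: [0.557, 0.3877, 0.1026]
orientation: [0.001, 0.015, 1.0, 0.0]
wrist_force: [-1.3, -3.6, 10.6]
finger_gap: 0.0
grip_force: 5.3
```

Request:
carry_out(
  steps=[
    [[0, 0, 0], [0, 0, 0.02], 255],
    [[0, 0, 0], [0, 0, 0.04], 255],
    [[0, 0, 0], [0, 0, 0.06], 255],
    [[0, 0, 0], [0, 0, 0.08], 255],
    [[0, 0, 0], [0, 0, 0.1], 255],
    [[0, 0, 0], [0, 0, 0.12], 255],
    [[0, 0, 0], [0, 0, 0.12], 255],
    [[0, 0, 0], [0, 0, 0.12], 255],
  ],
)

```text
clock: 24.4
tcp_pos: [0.557, 0.3878, 0.1014]
orientation: [0.001, 0.015, 1.0, 0.0]
wrist_force: [-1.3, -2.4, 10.8]
finger_gap: -0.0001
grip_force: 5.4
```

Request:
carry_out(
  steps=[
    [[0, 0, 0], [0, 0, 0.02], 255],
    [[0, 0, 0], [0, 0, 0.04], 255],
    [[0, 0, 0], [0, 0, 0.06], 255],
    [[0, 0, 0], [0, 0, 0.08], 255],
    [[0, 0, 0], [0, 0, 0.1], 255],
    [[0, 0, 0], [0, 0, 0.1], 255],
    [[0, 0, 0], [0, 0, 0.1], 255],
    [[0, 0, 0], [0, 0, 0.1], 255],
  ],
)

```text
clock: 25.4
tcp_pos: [0.557, 0.3877, 0.1005]
orientation: [0.001, 0.015, 1.0, 0.0]
wrist_force: [-1.3, -2.9, 10.5]
finger_gap: 0.0003
grip_force: 5.4
```

Request:
carry_out(
  steps=[
    [[0, 0, 0], [0, 0, 0.02], 255],
    [[0, 0, 0], [0, 0, 0.04], 255],
    [[0, 0, 0], [0, 0, 0.06], 255],
    [[0, 0, 0], [0, 0, 0.08], 255],
    [[0, 0, 0], [0, 0, 0.1], 255],
    [[0, 0, 0], [0, 0, 0.12], 255],
    [[0, 0, 0], [0, 0, 0.12], 255],
    [[0, 0, 0], [0, 0, 0.12], 255],
  ],
)

```text
clock: 26.4
tcp_pos: [0.5569, 0.3879, 0.099]
orientation: [0.001, 0.015, 1.0, 0.0]
wrist_force: [-1.0, -1.8, 9.4]
finger_gap: 0.0004
grip_force: 4.9
```

Request:
carry_out(
  steps=[
    [[0, 0, 0], [0, 0, 0.02], 255],
    [[0, 0, 0], [0, 0, 0.04], 255],
    [[0, 0, 0], [0, 0, 0.06], 255],
    [[0, 0, 0], [0, 0, 0.08], 255],
    [[0, 0, 0], [0, 0, 0.1], 255],
    [[0, 0, 0], [0, 0, 0.12], 255],
    [[0, 0, 0], [0, 0, 0.12], 255],
    [[0, 0, 0], [0, 0, 0.12], 255],
  ],
)

```text
clock: 27.4
tcp_pos: [0.5569, 0.388, 0.0978]
orientation: [0.001, 0.015, 1.0, 0.001]
wrist_force: [-1.2, -1.2, 9.0]
finger_gap: -0.0001
grip_force: 5.0
```

The force dropped near z≈0.0995, so the catch may have snapped over. I go on gently to the stop.

Request:
carry_out(
  steps=[
    [[0, 0, 0], [0, 0, 0.02], 255],
    [[0, 0, 0], [0, 0, 0.04], 255],
    [[0, 0, 0], [0, 0, 0.05], 255],
    [[0, 0, 0], [0, 0, 0.06], 255],
    [[0, 0, 0], [0, 0, 0.07], 255],
    [[0, 0, 0], [0, 0, 0.08], 255],
    [[0, 0, 0], [0, 0, 0.08], 255],
    [[0, 0, 0], [0, 0, 0.08], 255],
  ],
)

```text
clock: 28.4
tcp_pos: [0.557, 0.388, 0.0971]
orientation: [0.001, 0.015, 1.0, 0.001]
wrist_force: [-1.4, -1.9, 9.6]
finger_gap: 0.0001
grip_force: 5.0
```

Request:
carry_out(
  steps=[
    [[0, 0, 0], [0, 0, 0.02], 255],
    [[0, 0, 0], [0, 0, 0.04], 255],
    [[0, 0, 0], [0, 0, 0.05], 255],
    [[0, 0, 0], [0, 0, 0.06], 255],
    [[0, 0, 0], [0, 0, 0.07], 255],
    [[0, 0, 0], [0, 0, 0.08], 255],
    [[0, 0, 0], [0, 0, 0.08], 255],
    [[0, 0, 0], [0, 0, 0.08], 255],
  ],
)

```text
clock: 29.4
tcp_pos: [0.5571, 0.388, 0.0968]
orientation: [0.001, 0.015, 1.0, 0.001]
wrist_force: [-2.2, -1.8, 12.5]
finger_gap: 0.0001
grip_force: 6.2
```

Request:
carry_out(
  steps=[
    [[0, 0, 0], [0, 0, 0.02], 255],
    [[0, 0, 0], [0, 0, 0.04], 255],
    [[0, 0, 0], [0, 0, 0.05], 255],
    [[0, 0, 0], [0, 0, 0.06], 255],
    [[0, 0, 0], [0, 0, 0.07], 255],
    [[0, 0, 0], [0, 0, 0.08], 255],
    [[0, 0, 0], [0, 0, 0.08], 255],
    [[0, 0, 0], [0, 0, 0.08], 255],
  ],
)

```text
clock: 30.4
tcp_pos: [0.5573, 0.388, 0.0967]
orientation: [0.002, 0.015, 1.0, 0.001]
wrist_force: [-2.8, -3.2, 14.8]
finger_gap: -0.0001
grip_force: 8.2
```

The position has stalled at z≈0.0967 while the force rises, so this is the firm stop. I withdraw straight up.

Request:
carry_out(
  steps=[
    [[0, 0, 0], [0, 0, -0.3], 255],
    [[0, 0, 0], [0, 0, -0.8], 255],
    [[0, 0, 0], [0, 0, -1.5], 255],
    [[0, 0, 0], [0, 0, -3], 255],
    [[0, 0, 0], [0, 0, -5], 255],
    [[0, 0, 0], [0, 0, -8], 255],
    [[0, 0, 0], [0, 0, -12], 255],
    [[0, 0, 0], [0, 0, -15], 255],
  ],
)

```text
clock: 31.4
tcp_pos: [0.5568, 0.388, 0.2468]
orientation: [0.001, 0.015, 1.0, 0.001]
wrist_force: [0.3, 0.7, 0.0]
finger_gap: 0.0001
grip_force: 0.0
```

Request:
carry_out(
  steps=[
    [[0, 0, 0], [-3, 0, -1], 255],
    [[0, 0, 0], [-3, 0, -2], 255],
    [[0, 0, 0], [-3, 0, -2], 255],
    [[0, 0, 0], [-3, 0, -2], 255],
    [[0, 0, 0], [-3, 0, -2], 255],
    [[0, 0, 0], [-3, 0, -2], 255],
    [[0, 0, 0], [-3, 0, -2], 255],
    [[0, 0, 0], [-3, 0, -2], 255],
  ],
)

```text
clock: 32.4
tcp_pos: [0.5863, 0.3868, 0.2636]
orientation: [-0.0, 0.015, 1.0, 0.0]
wrist_force: [0.2, -0.0, 0.6]
finger_gap: -0.0001
grip_force: 0.0
```

```bash
python3 - <<'E'
from h import *
s=env.get_state(); print(s['wrist_force'],s['tcp_pos'])
c,p,d=cam('wrist'); save('w6',p)
v,u=np.mgrid[0:480,0:640]; uv=np.c_[u.ravel(),v.ravel()]; Q=cloud(c,d,uv)
for n,x in(('front flap',-.008),('mid',0),('rear flap',.008)):
    m=(abs(Q[:,0]-.5565-x)<.003)&(abs(Q[:,1]-.388)<.025)&(Q[:,2]<.2); print(n,m.sum(),np.percentile(Q[m][:,2],[5,50,95]))
E
```

```text
[ 0.24938013 -0.02105916  0.6425271 ] [0.58625898 0.38683006 0.26359129]
front flap 605 [0.12300801 0.12405429 0.12519241]
mid 517 [0.09911156 0.12394401 0.12508822]
rear flap 566 [0.12305494 0.12408631 0.1252749 ]
```

View pics/w6.png

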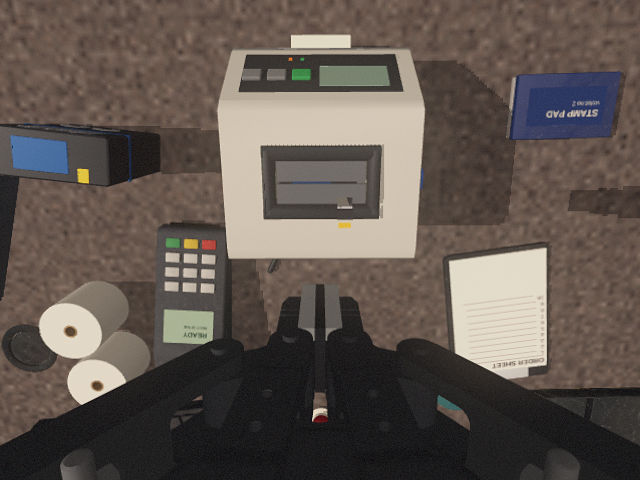

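Both flaps are closed over the cassette at (321,183), lying level at z≈0.124. Through the gap between them the cassette's top shows at z≈0.099, about 30 mm below the mouth. Nothing else has been moved, so I hand in.

```bash
python3 -c "
from workcell import env
print(env.hand_in())"
```

```text
the job is handed in; nothing more can be done
None
```

I loaded the cassette and pressed it to the firm stop at about 15 N; the last picture shows it held about 30 mm below the mouth with both flaps shut, and I handed the job in at about 32 s (no verdict was returned).

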